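# Send the rubber bung down the right chute

### The job

Sort the big rubber bung into the round steel tub with the two-way chute: first swing the chute's lever fully over to the side on which the round tub stands, then drop the bung in at the top of the chute, so that it ends up lying in the round tub. Leave the lever over on that side.

Things in the scene. Friction and masses are not known exactly. Their poses are not given: they have to be found in the camera images.
- bung_center (a point): Centre (16 mm above its underside) of the brown tapered rubber bung, 35 mm across the top, 32 mm high, about 30 g, standing upright and loose on the bench. A smaller cork stopper (25 mm) and a small capped vial (22 x 44 mm) stand nearby and are not wanted.
- inlet (a point): Centre of the throat of the two-way chute (fixed steel box, clear front), 210 mm above the bench; z up, x to the chute's back, y to its left seen from the lever's side. Throat 72 (x) by 88 mm (y) inside; flared lip up to 224 mm above the bench, 55 (x) and 62 mm (y) from the centre. The rocking plate inside slopes down to the side the lever leans to; parts slide out there.
- lever_knob (a point): Centre of the 22 mm black ball on the chute's lever, a 10 mm rod standing up 78 mm in front of the throat's centre (-x). It is 110 mm from the axle, which runs along x 90 mm below inlet. The lever swings 0.8 rad to +y or -y up to a stop (ball 79 mm to the side), starts near upright and stays where left; 1.5 N at the ball moves it.
- tub_floor (a point): Centre of the inner floor (4 mm above the bench) of the round steel tub, 104 mm across its rim, 43 mm high, fixed under one of the chute's two outlets, 122 mm to the +y or -y side of its middle. A square steel tray of the same height, 100 mm wide, is fixed under the other outlet.
There are look-alikes about, which are no part of the job. Leave any orange look-alike of the part that bears tub_floor alone.

How it is judged:
By the outcome, as a careful person would: the job done as asked, in the order asked, and still so for the second after the job is handed in, with the robot touching nothing.
It also fails if it takes over 50 s, if anything falls off the work surface, if the arm or the gripper's body presses on something with over 40 N, if the wrist force passes 120 N, or if a joint passes its speed limit or range.

### The arm

A 7-joint arm with a two-finger parallel gripper is mounted at the origin on a cart in front of the work surface, level with it; the furniture and walls round the work are solid. World frame = base frame: x ahead of the robot, y to its left, z up, the work surface at z = 0. Lengths are in mm, angles in rad, forces in N, time in s.
With the tool pointing down it reaches from about 350 to 900 mm from the base axis. Payload 19.9 kg.
Tool frame: the origin (TCP) lies on the centre line of the jaws, within the pads' length; the fingertips stand 14 mm ahead of it and the grasp point (between the pads) lies 5 mm behind it; z points along the fingers, x is the direction in which the jaws open and shut, and the axes are right-handed (so a half turn about z gives the same grasp; the last joint's range is limited). The gripper opens to 85 mm and grips with 20 to 120 N. Pads are 22 mm wide; open, the fingers measure 114 mm over their backs; the gripper's body (76 mm by 85 mm) begins 54 mm behind the grasp point. The pads swing forward as they close: fully open they stand 13 mm farther back than shut.
Start: joints at [1.091, 0.417, -0.01, 1.614, 0.005, 1.111, -0.053], TCP at [264.961, -566.037, 245.26] pointing down, gripper open.
Joint ranges: [-2.81, 2.81], [-0.39, 2.02], [-1.27, 1.25], [0.06, 2.57], [-1.19, 4.33], [0.19, 2], [-2.82, 2.82]. Speed limits (rad/s): [1.89, 1.89, 2.39, 2.39, 3.01, 3.01, 3.01].

### API

Orientations are given as a unit quaternion [x, y, z, w].
In Python, from rig import state, camera, close_job, spot_in gives the robot as it stands.
- The arm moves only by the tool step_arm, never from a script. Its argument "rows" is a list of rows, each a list of 4 numbers: the shift along the world's x, y, z in m, then the turn about the world's z in rad. In form: [[tx, ty, tz, roll], ...]. A call has exactly 10 rows; each row shifts and turns the commanded pose from where the row before left it; what a row does not reach is not made up. A row lasts 1/12 s, in which the tool goes at most 41.7 mm and 7.16 degrees, less where a joint would pass 70% of its speed; a pose out of reach is approached as far as the arm can. A call is refused whole if a number of a shift passes 0.0417 or a number of a turn 0.125, either way. A call with a gripper value outside its range is refused whole. "jaw" is the finger opening in m, from 0 to 0.0854, set as the call begins (left out, the last holds). The fingers move at their own pace and stop on an object; the grip force is fixed at half the most. Time passes only in rows, so rows that do not move let the fingers close, or fill a call up. It gives the time, the measured TCP pose, the force and the opening at its end, in the units of the state.
- state(): the state, without advancing time (a new reading comes with each control period).
- camera(name): name is "scene" or "side" or "wrist"; returns a dict with "color" (384x512x3 uint8, blue, green, red), "depth" (384x512 float32, mm along the optical axis (not along the pixel's ray), 0 where there is no reading), "fx", "fy", "cx", "cy" (pixels), "xyz" and "rotation" of the camera in the world; the wrist camera has in their place "hand_eye" (4x4, takes a point from camera to tool coordinates, whose origin is the TCP and whose axes are the tool frame's). Camera axes: x right, y down, z forward; pixel columns grow to the right and rows downward; lengths in mm; the calibration is good to about 2 mm. A picture is of the moment at which its call begins: read the wrist's pose just before it.
- close_job(): hands the job in, once; it reports no verdict.
Trained networks look in a picture, given as the dict that the camera call returned (one of the last four; its "shot" number tells which), for a name from the list of things; names that differ only in an ending like _2 or _b are one class to them, and where a whole thing is asked for, a point or a joint stands for the part that bears it (a point fixed in the world has none). Each returns a list of dicts, best first, with "confidence" (0 to 1); they miss things now and then, are a little off and sometimes report something else, mostly with a low value. They report only what shows in the picture. A call takes as long as a camera call. They do not tell look-alikes from the thing itself.
- spot_in(target, picture): "xy" ([column, row] in pixels, amid what is visible of it).
The state is a dict: "t": time; "joint_pos": joint angles; "qd": joint speeds; "joint_efforts": joint torques, N m; "eef_pos": TCP position; "ee_rot": TCP orientation; "wrist_force": force on the tool from outside, world axes, zero at the start; "torque": the same for the moment, N m; "opening": finger opening in mm.
Only numpy, scipy, OpenCV 4.12 (cv2) and the standard library are available. Lean on these libraries where they do the work, as an engineer would, in place of code of your own. Each camera call takes 0.05 s, during which the arm holds its last target.

## Working session

There is one attempt and no reset: what is moved stays moved. The work goes in short steps, Python scripts to look and compute and a tool call to move; the robot and the scene stay as the last step left them, time stands still between calls to the robot, and variables do not carry over. Pictures are saved under pics/ and viewed, and the job is handed in when it is done.

Besides the shell and the picture viewer there is one more tool, called after "Call:" as name(argument=value, ...), one argument or row to a line, values as JSON. step_arm: Moves the arm, as the interface text tells. Its arguments: {"type":"object","properties":{"rows":{"type":"array","items":{"type":"array","items":{"type":"number"}}},"jaw":{"type":"number"}},"required":["rows"]}

```bash
mkdir -p pics; ls
cat > h.py <<'E'
import numpy as np,cv2
from rig import state,camera,close_job,spot_in
from scipy.spatial.transform import Rotation as R
def pt(c,u,v,st=None,d=None):
    d=c["depth"][int(round(v)),int(round(u))] if d is None else d
    p=np.array([(u-c["cx"])/c["fx"]*d,(v-c["cy"])/c["fy"]*d,d])
    if "hand_eye" in c:
        q=(np.array(c["hand_eye"])@np.r_[p,1])[:3]
        return R.from_quat(st["ee_rot"]).apply(q)+np.array(st["eef_pos"])
    r=np.array(c["rotation"])
    r=R.from_quat(r).as_matrix() if r.size==4 else r.reshape(3,3)
    return r@p+np.array(c["xyz"])
def cloud(c,st=None):
    d=c["depth"];v,u=np.mgrid[0:d.shape[0],0:d.shape[1]]
    p=np.stack([(u-c["cx"])/c["fx"]*d,(v-c["cy"])/c["fy"]*d,d],-1)
    if "hand_eye" in c:
        H=np.array(c["hand_eye"]);p=p@H[:3,:3].T+H[:3,3]
        r=R.from_quat(st["ee_rot"]).as_matrix();return p@r.T+np.array(st["eef_pos"])
    r=np.array(c["rotation"]);r=R.from_quat(r).as_matrix() if r.size==4 else r.reshape(3,3)
    return p@r.T+np.array(c["xyz"])
E
python3 - <<'E'
from h import *
print(state())
for n in ["scene","side"]:
    c=camera(n);cv2.imwrite(f"pics/{n}0.png",c["color"]);print(n,c["xyz"],c["rotation"])
    for t in ["bung_center","inlet","lever_knob","tub_floor"]:
        for r in spot_in(t,c)[:4]: print(t,r,pt(c,*r["xy"]).round(0))
E
```

```text
pics
{'t': 0.0, 'joint_pos': array([ 1.09152569,  0.41794109, -0.01028509,  1.61419563,  0.00470822,
        1.1107002 , -0.05300583]), 'qd': array([ 8.61682828e-04, -1.61222583e-03,  8.12014441e-04,  2.87471150e-05,
       -3.98636667e-04, -2.30582626e-04, -5.86286974e-04]), 'joint_efforts': array([ 3.29308998e-03, -8.64423537e+01,  6.80562314e-01, -4.34889221e+01,
        1.91547774e-02,  7.38966046e-03, -4.22931782e-05]), 'eef_pos': array([ 264.78602985, -565.76304827,  244.67185187]), 'ee_rot': array([ 8.43774735e-01, -5.36697144e-01, -5.41683185e-04, -2.81612494e-04]), 'wrist_force': array([-0.24478923, -0.03415229,  0.64597705]), 'torque': array([-0.00326585, -0.01679734, -0.03691548]), 'opening': 85.34411648944022}
scene [ 286.46156171 -303.39703504  827.68084633] [ 0.89771068 -0.2850263   0.10675497 -0.31855757]
bung_center {'xy': [273.4, 294.6], 'confidence': 0.49} [518. -49.  28.]
inlet {'xy': [193.2, 158.4], 'confidence': 0.94} [518. 282. 191.]
lever_knob {'xy': [167.8, 169.6], 'confidence': 0.61} [500. 456.   4.]
tub_floor {'xy': [269.0, 150.7], 'confidence': 0.98} [798. 347.   4.]
tub_floor {'xy': [221.8, 213.5], 'confidence': 0.6} [549. 226.   3.]
side [ 621.24376814 -974.15525911  651.80840669] [ 0.83501525 -0.00573704 -0.00644274 -0.55015917]
bung_center {'xy': [207.3, 280.2], 'confidence': 0.53} [523. -62.  27.]
inlet {'xy': [219.9, 170.9], 'confidence': 0.56} [534. 366. 121.]
inlet {'xy': [207.3, 282.5], 'confidence': 0.33} [524. -69.  25.]
lever_knob {'xy': [213.6, 177.9], 'confidence': 0.74} [518. 315. 119.]
tub_floor {'xy': [304.3, 204.2], 'confidence': 0.92} [790. 373.   2.]
tub_floor {'xy': [216.8, 223.2], 'confidence': 0.82} [527. 246.   8.]
```

View pics/scene0.png

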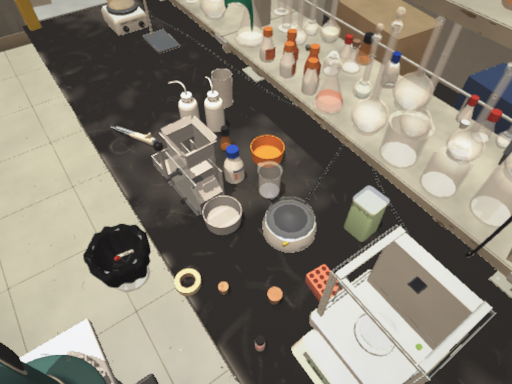

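View pics/side0.png

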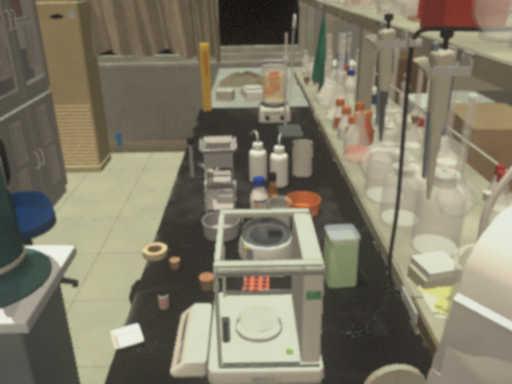

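Run:
```python
from h import *
c=camera("scene");cv2.imwrite("pics/sceneZ.png",cv2.resize(c["color"][90:350,100:340],None,fx=2.3,fy=2.3,interpolation=cv2.INTER_CUBIC))
c2=camera("side");cv2.imwrite("pics/sideZ.png",cv2.resize(c2["color"][110:310,100:340],None,fx=2.9,fy=2.9,interpolation=cv2.INTER_CUBIC))
```

```text
(no output)
```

View pics/sceneZ.png

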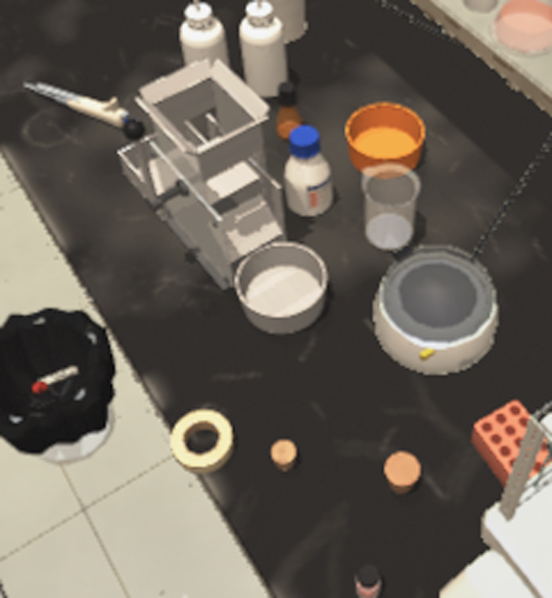

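View pics/sideZ.png

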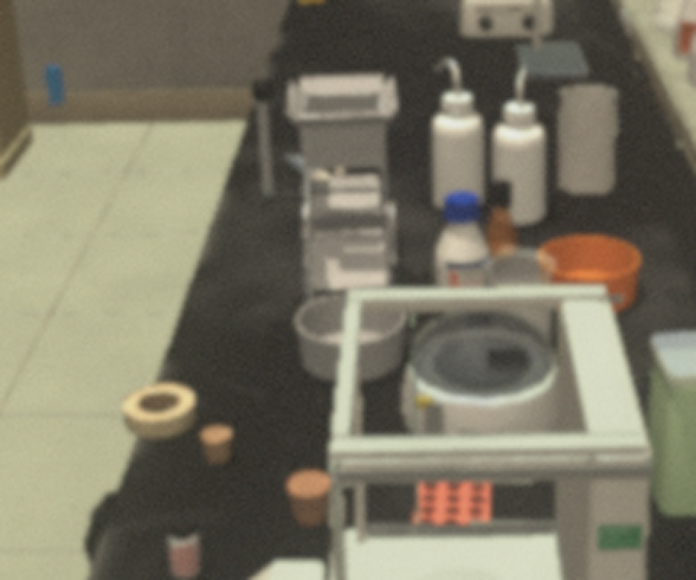

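Run:
```python
from h import *
c=camera("scene");P=cloud(c)
np.save("/tmp/P.npy",P)
# height map of chute region
m=(P[...,0]>380)&(P[...,0]<720)&(P[...,1]>100)&(P[...,1]<560)&(P[...,2]>120)&(P[...,2]<300)
v,u=np.where(m);print(len(v))
q=P[m]
for a,b,p in list(zip(u,v,q))[::12]: print(a,b,p.round(0))
# bung
m=(abs(P[...,0]-518)<40)&(abs(P[...,1]+55)<40)&(P[...,2]>12)&(P[...,2]<60)
print(P[m].min(0),P[m].max(0),np.median(P[m],0)); t=P[m]; t=t[t[:,2]>26]; print(t.min(0),t.max(0),t.mean(0),len(t))
```

```text
2636
210 84 [719. 547. 168.]
210 92 [719. 554. 135.]
210 94 [715. 548. 133.]
209 96 [706. 537. 136.]
213 97 [715. 529. 133.]
209 99 [704. 535. 126.]
214 100 [718. 529. 121.]
189 117 [568. 387. 222.]
190 118 [569. 383. 221.]
186 119 [558. 383. 223.]
198 119 [583. 366. 223.]
189 120 [566. 384. 215.]
177 121 [535. 387. 224.]
189 121 [564. 380. 216.]
174 122 [528. 388. 225.]
186 122 [556. 380. 216.]
198 122 [578. 357. 222.]
180 123 [540. 381. 220.]
192 123 [568. 374. 212.]
171 124 [518. 386. 224.]
183 124 [547. 381. 213.]
195 124 [571. 362. 215.]
171 125 [518. 386. 221.]
183 125 [545. 378. 213.]
195 125 [569. 359. 215.]
168 126 [509. 383. 224.]
180 126 [537. 379. 213.]
192 126 [567. 374. 202.]
204 126 [582. 335. 222.]
173 127 [520. 382. 217.]
185 127 [549. 377. 205.]
197 127 [570. 350. 215.]
163 128 [495. 383. 224.]
175 128 [523. 378. 214.]
187 128 [553. 375. 202.]
199 128 [572. 345. 214.]
163 129 [495. 384. 221.]
175 129 [522. 376. 213.]
188 129 [557. 378. 194.]
200 129 [573. 342. 212.]
163 130 [493. 381. 221.]
175 130 [522. 376. 210.]
187 130 [553. 376. 194.]
199 130 [570. 340. 212.]
1
[... 3948 characters left out ...]

184 172 [495. 300. 141.]
196 172 [525. 298. 122.]
221 172 [576. 258. 127.]
178 173 [486. 321. 124.]
190 173 [511. 303. 124.]
221 173 [575. 258. 124.]
184 174 [494. 302. 131.]
197 174 [524. 290. 123.]
171 175 [468. 324. 124.]
193 175 [514. 293. 124.]
169 176 [462. 325. 123.]
191 176 [509. 295. 121.]
169 177 [460. 319. 126.]
166 178 [452. 321. 125.]
166 179 [451. 318. 126.]
189 180 [496. 280. 128.]
192 183 [496. 265. 131.]
194 186 [497. 256. 128.]
[502.4693131  -66.13928197  12.23956399] [535.75460544 -32.9359754   34.87707732] [518.31453616 -51.02102536  31.0845644 ]
[502.4693131  -66.13928197  27.16651342] [535.75460544 -32.9359754   34.87707732] [518.87259346 -49.7529128   31.0706074 ] 179
```

The side view and the zoomed scene view agree. The grey round steel tub is on the -y side at scene px (222,213), in front of the chute, and the square tray is on the +y side. The bung is at px (275,295), the smaller cork at (223,287) and the knob at (157,145). The orange bowl at (268,150) is the look-alike. So the lever goes to -y, and I'll push it from the +y side with the jaws closed.

Run:
```python
from h import *
c=camera("scene");P=cloud(c)
for n,(u,v) in dict(cork=(223,287),vial=(260,343),tubfloor=(222,218)).items(): print(n,pt(c,u,v).round(0))
m=(P[...,1]<275)&(P[...,1]>130)&(P[...,0]>450)&(P[...,0]<620)&(P[...,2]>36)&(P[...,2]<56)
q=P[m];print(q.min(0),q.max(0))
m=(P[...,1]>310)&(P[...,1]<345)&(P[...,0]>430)&(P[...,0]<472)&(P[...,2]>150)
q=P[m];k=q[q[:,2]>222];print(k.mean(0),k.min(0),k.max(0)); k=q[q[:,2]<210];print(k.mean(0))
```

```text
cork [435.  34.  24.]
vial [ 428. -122.   46.]
tubfloor [541. 212.   4.]
[487.80522421 155.94727885  36.01013132] [591.06219712 274.68430165  55.96224684]
[453.58219133 322.39886903 235.24376374] [443.83696674 314.99309537 224.62025022] [465.67931244 335.37473908 240.93719329]
[453.96892894 323.12602451 180.18576522]
```

Call:
step_arm(
  rows=[
    [0.02,0.037,0.007,-0.043],
    [0.02,0.037,0.007,-0.043],
    [0.02,0.037,0.007,-0.043],
    [0.02,0.037,0.007,-0.043],
    [0.02,0.037,0.007,-0.043],
    [0.02,0.037,0.007,-0.043],
    [0.02,0.037,0.007,-0.043],
    [0.02,0.037,0.007,-0.043],
    [0.02,0.037,0.007,-0.043],
    [0.0,0.037,0.007,-0.043],
  ],
  jaw=0.0,
)

```text
t: 1.53
eef_pos: [443.1, -201.1, 314.2]
ee_rot: [0.71, -0.704, 0.0, -0.0]
wrist_force: [0.3, 0.6, -0.8]
opening: 0.1
```

Call:
step_arm(
  rows=[
    [0.001,0.04,0,0],
    [0.001,0.04,0,0],
    [0.001,0.04,0,0],
    [0.001,0.04,0,0],
    [0.001,0.04,0,0],
    [0.001,0.04,0,0],
    [0.001,0.04,0,0],
    [0.001,0.04,0,0],
    [0,0.04,0,0],
    [0,0.04,0,0],
  ],
)

```text
t: 2.37
eef_pos: [448.5, 198.3, 314.2]
ee_rot: [0.71, -0.704, 0.0, -0.0]
wrist_force: [0.7, -0.3, -0.1]
opening: 0.3
```

Call:
step_arm(
  rows=[
    [0,0.04,0,0],
    [0,0.04,0,0],
    [0,0.04,0,0],
    [0,0.04,0,0],
    [0,0.012,0,0],
    [0,0,0,0],
    [0,0,0,0],
    [0,0,0,0],
    [0,0,0,0],
    [0,0,0,0],
  ],
)

```text
t: 3.2
eef_pos: [449.3, 367.3, 314.1]
ee_rot: [0.709, -0.705, 0.0, -0.0]
wrist_force: [-0.4, -0.2, -0.0]
opening: -0.2
```

Run:
```python
from h import *
s=state();c=camera("wrist");print(s["eef_pos"])
cv2.imwrite("pics/w1.png",c["color"])
P=cloud(c,s)
for t in ["lever_knob","inlet"]:
    for r in spot_in(t,c): print(t,r,pt(c,*r["xy"],s))
m=(P[...,2]>225)&(P[...,2]<250)&(P[...,0]<472)&(P[...,0]>425)&(c["depth"]>0)
q=P[m];print(len(q),q.min(0),q.max(0),q.mean(0)) if len(q) else 0
m=(P[...,2]>218)&(P[...,2]<232)&(P[...,0]>472)
q=P[m];print(len(q),q.min(0),q.max(0)) if len(q) else 0
```

```text
[449.34370109 367.31240822 314.07282177]
lever_knob {'xy': [301.0, 93.0], 'confidence': 0.71} [531.19132105 322.22289648 121.6894165 ]
inlet {'xy': [310.6, 80.6], 'confidence': 0.8} [542.30140688 313.85881983 122.5802749 ]
785 [445.25696576 316.48048912 225.7977332 ] [466.72416591 337.45615791 241.08075435] [458.08719947 327.71114852 236.07345317]
6690 [478.8124894  267.22931243 218.00073149] [583.31385182 391.76742456 225.31129008]
```

View pics/w1.png

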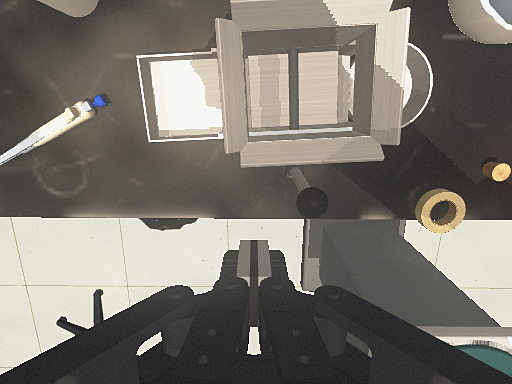

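Call:
step_arm(
  rows=[
    [0.003,0.004,-0.022,0],
    [0,0,-0.022,0],
    [0,0,-0.022,0],
    [0,0,-0.022,0],
    [0,0,-0.021,0],
    [0,0,0,0],
    [0,-0.01,0,0],
    [0,-0.01,0,0],
    [0,-0.01,0,0],
    [0,0,0,0],
  ],
)

```text
t: 4.18
eef_pos: [452.9, 340.0, 206.1]
ee_rot: [0.709, -0.705, 0.001, -0.001]
wrist_force: [-0.2, -0.2, 0.2]
opening: -0.0
```

Call:
step_arm(
  rows=[
    [0,-0.008,-0.001,0],
    [0,-0.008,-0.001,0],
    [0,-0.008,-0.001,0],
    [0,-0.008,-0.001,0],
    [0,-0.008,-0.001,0],
    [0,-0.006,0,0],
    [0,-0.004,0,0],
    [0,0,0,0],
    [0,0,0,0],
    [0,0,0,0],
  ],
)

```text
t: 5.02
eef_pos: [451.8, 292.6, 199.8]
ee_rot: [0.71, -0.704, -0.0, 0.0]
wrist_force: [-0.1, 0.5, 0.2]
opening: 0.1
```

Call:
step_arm(
  rows=[
    [0,-0.003,-0.001,0],
    [0,-0.003,-0.001,0],
    [0,-0.003,0,0],
    [0,-0.002,0,0],
    [0,-0.002,0,0],
    [0,-0.002,0,0],
    [0,0,0,0],
    [0,0,0,0],
    [0,0,0,0],
    [0,0,0,0],
  ],
)

```text
t: 5.85
eef_pos: [451.9, 277.3, 197.8]
ee_rot: [0.71, -0.704, -0.0, 0.0]
wrist_force: [-0.2, -0.1, 0.6]
opening: 0.1
```

Run:
```python
from h import *
s=state();print(s["eef_pos"],s["wrist_force"])
c=camera("scene");P=cloud(c)
cv2.imwrite("pics/s2.png",cv2.resize(c["color"][90:290,100:300],None,fx=3,fy=3,interpolation=cv2.INTER_CUBIC))
```

```text
[451.85710999 277.33931983 197.79859611] [-0.23833462 -0.09717581  0.61223717]
```

View pics/s2.png

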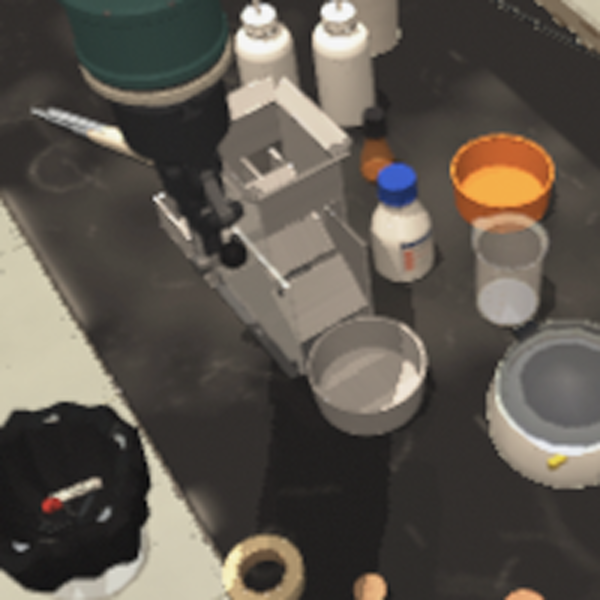

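Call:
step_arm(
  rows=[
    [0,-0.002,-0.001,0],
    [0,-0.002,-0.001,0],
    [0,-0.002,0,0],
    [0,0,0,0],
    [0,0,0,0],
    [0,0,0,0],
    [0,0,0,0],
    [0,0,0,0],
    [0,0,0,0],
    [0,0,0,0],
  ],
)

```text
t: 6.73
eef_pos: [451.8, 272.5, 196.2]
ee_rot: [0.71, -0.704, -0.0, -0.001]
wrist_force: [-1.5, 7.2, 4.0]
opening: 0.0
```

Run:
```python
from h import *
s=state();print(s["eef_pos"],s["wrist_force"])
c=camera("scene");P=cloud(c)
cv2.imwrite("pics/s3.png",cv2.resize(c["color"][140:200,140:220],None,fx=8,fy=8,interpolation=cv2.INTER_NEAREST))
for v in range(164,186,2): print(v,[tuple(P[v,u].round(0).astype(int)) for u in range(174,188,2)])
```

```text
[451.78927662 272.52407348 196.24970681] [-1.51773624  7.19709747  4.04537682]
164 [(np.int64(447), np.int64(213), np.int64(275)), (np.int64(452), np.int64(214), np.int64(272)), (np.int64(456), np.int64(213), np.int64(270)), (np.int64(460), np.int64(212), np.int64(269)), (np.int64(495), np.int64(302), np.int64(168)), (np.int64(495), np.int64(289), np.int64(179)), (np.int64(497), np.int64(281), np.int64(185))]
166 [(np.int64(446), np.int64(211), np.int64(272)), (np.int64(451), np.int64(213), np.int64(267)), (np.int64(457), np.int64(221), np.int64(255)), (np.int64(493), np.int64(316), np.int64(150)), (np.int64(495), np.int64(305), np.int64(158)), (np.int64(495), np.int64(290), np.int64(171)), (np.int64(496), np.int64(280), np.int64(180))]
168 [(np.int64(449), np.int64(225), np.int64(252)), (np.int64(459), np.int64(243), np.int64(228)), (np.int64(492), np.int64(331), np.int64(129)), (np.int64(493), np.int64(318), np.int64(140)), (np.int64(495), np.int64(308), np.int64(148)), (np.int64(495), np.int64(294), np.int64(161)), (np.int64(495), np.int64(282), np.int64(171))]
170 [(np.int64(461)
[... 1937 characters left out ...]
(np.int64(495), np.int64(300), np.int64(110))]
182 [(np.int64(489), np.int64(388), np.int64(21)), (np.int64(490), np.int64(372), np.int64(35)), (np.int64(491), np.int64(357), np.int64(49)), (np.int64(492), np.int64(344), np.int64(61)), (np.int64(493), np.int64(328), np.int64(76)), (np.int64(493), np.int64(313), np.int64(90)), (np.int64(495), np.int64(302), np.int64(100))]
184 [(np.int64(489), np.int64(394), np.int64(6)), (np.int64(490), np.int64(378), np.int64(21)), (np.int64(491), np.int64(361), np.int64(37)), (np.int64(492), np.int64(347), np.int64(50)), (np.int64(492), np.int64(331), np.int64(65)), (np.int64(493), np.int64(318), np.int64(77)), (np.int64(494), np.int64(303), np.int64(92))]
```

View pics/s3.png

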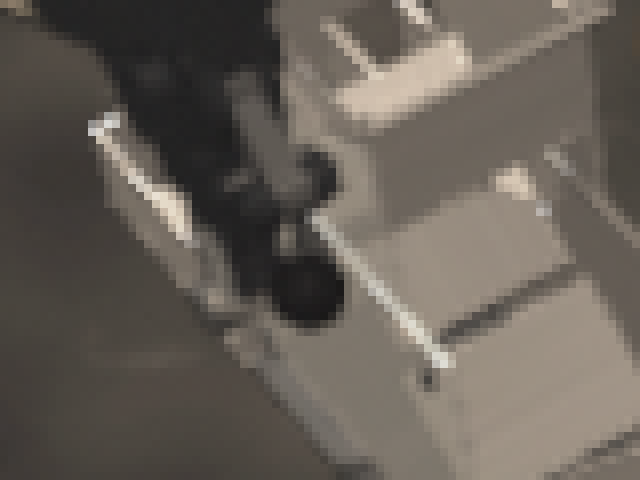

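Call:
step_arm(
  rows=[
    [0,-0.001,0,0],
    [0,-0.001,0,0],
    [0,0,0,0],
    [0,0,0,0],
    [0,0,0,0],
    [0,0,0,0],
    [0,0,0,0],
    [0,0,0,0],
    [0,0,0,0],
    [0,0,0,0],
  ],
)

```text
t: 7.62
eef_pos: [451.7, 271.5, 196.6]
ee_rot: [0.71, -0.704, -0.001, -0.002]
wrist_force: [-1.3, 12.8, 5.8]
opening: -0.0
```

Call:
step_arm(
  rows=[
    [0,0.01,0,0],
    [0,0.02,0,0],
    [0,0.015,0.01,0],
    [0,0,0.02,0],
    [0,0,0.03,0],
    [0,0,0.03,0],
    [0,0,0.03,0],
    [0,0,0.01,0],
    [0,-0.02,0,0],
    [0,-0.04,0,0],
  ],
)

```text
t: 8.45
eef_pos: [451.1, 257.1, 326.1]
ee_rot: [0.712, -0.703, -0.001, -0.001]
wrist_force: [1.3, 0.4, -0.2]
opening: -0.0
```

Call:
step_arm(
  rows=[
    [0.006,-0.038,0,0],
    [0.006,-0.038,0,0],
    [0.006,-0.038,0,0],
    [0.006,-0.038,0,0],
    [0.006,-0.038,0,0],
    [0.006,-0.038,-0.01,0],
    [0.006,-0.038,-0.02,0],
    [0.006,-0.038,-0.03,0],
    [0.006,-0.02,-0.03,0],
    [0,0,0,0],
  ],
  jaw=0.0854,
)

```text
t: 9.28
eef_pos: [502.8, -67.3, 235.6]
ee_rot: [0.708, -0.706, -0.002, 0.003]
wrist_force: [-1.6, -0.4, -1.5]
opening: 85.3
```

Run:
```python
from h import *
s=state();c=camera("wrist");print(s["eef_pos"],s["wrist_force"])
cv2.imwrite("pics/w3.png",c["color"])
P=cloud(c,s)
for r in spot_in("bung_center",c): print(r,pt(c,*r["xy"],s))
m=(abs(P[...,0]-518)<40)&(abs(P[...,1]+50)<40)&(P[...,2]>26)&(P[...,2]<60)
q=P[m];print(len(q),q.min(0),q.max(0),q.mean(0)) if len(q) else 0
c=camera("scene");P=cloud(c)
cv2.imwrite("pics/s4.png",cv2.resize(c["color"][90:290,100:300],None,fx=3,fy=3,interpolation=cv2.INTER_CUBIC))
m=(P[...,1]>225)&(P[...,1]<345)&(P[...,0]>430)&(P[...,0]<472)&(P[...,2]>180)
q=P[m];print(len(q),q.min(0),q.max(0),q.mean(0))
```

```text
[502.83145957 -67.26816095 235.5971849 ] [-1.57958437 -0.44468592 -1.47908511]
{'xy': [235.6, 158.4], 'confidence': 0.92} [517.89323072 -48.72094559  30.36347232]
851 [502.92966549 -66.97964036  27.26155722] [537.04872855 -33.24304101  32.8749657 ] [520.5337621  -50.10574581  30.32025369]Traceback (most recent call last):
  File "<stdin>", line 11, in <module>
    return umr_minimum(a, axis, None, out, keepdims, initial, where)
ValueError: zero-size array to reduction operation minimum which has no identity
```

View pics/w3.png

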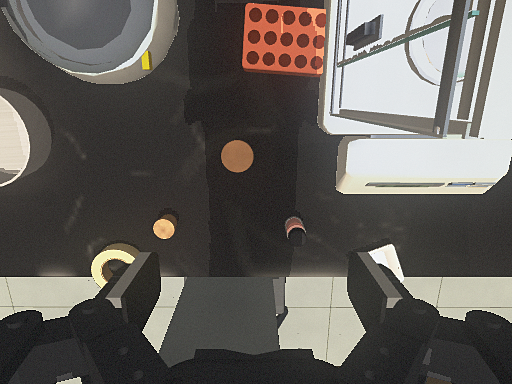

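View pics/s4.png

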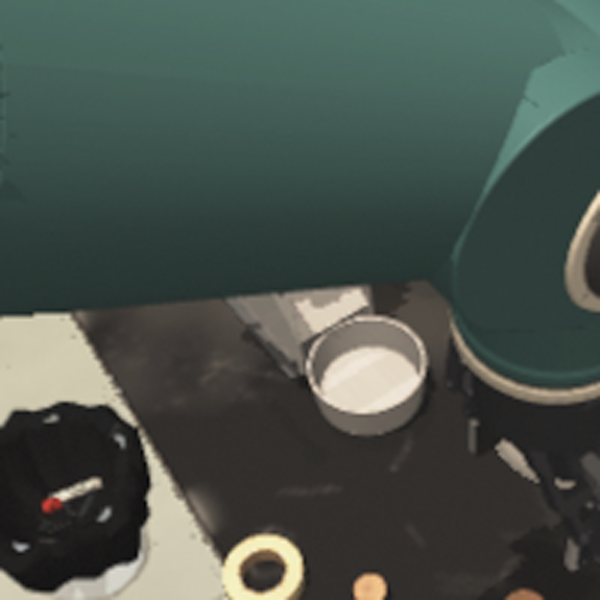

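Run:
```python
from h import *
s=state();c=camera("wrist");P=cloud(c,s);print(s["eef_pos"])
m=(c["depth"]>0)&(P[...,2]>10)&(P[...,2]<200)&(P[...,1]>-240)&(P[...,1]<60)&(P[...,0]>380)&(P[...,0]<680)
v,u=np.where(m);ok=v<260
q=P[m][ok]
for x0 in range(400,680,20):
    k=q[(q[:,0]>=x0)&(q[:,0]<x0+20)&(q[:,1]<-75)]
    if len(k): print(x0,k[:,1].max().round(),k[:,2].max().round())
    k=q[(q[:,0]>=x0)&(q[:,0]<x0+20)&(q[:,1]>-25)]
    if len(k): print('  L',x0,k[:,1].min().round(),k[:,2].max().round())
```

```text
[504.73620308 -62.15967453 240.87174287]
400 -207.0 13.0
420 -105.0 44.0
  L 420 24.0 25.0
440 -108.0 43.0
  L 440 25.0 25.0
460 -163.0 23.0
480 -159.0 42.0
500 -159.0 45.0
520 -159.0 45.0
540 -133.0 50.0
560 -133.0 200.0
580 -133.0 68.0
  L 580 41.0 61.0
600 -75.0 200.0
  L 600 19.0 97.0
620 -75.0 156.0
  L 620 5.0 106.0
640 -75.0 70.0
  L 640 2.0 107.0
660 -78.0 68.0
  L 660 3.0 61.0
```

Run:
```python
from h import *
s=state();c=camera("wrist");print(np.array(c["hand_eye"]).round(2)); print(s["eef_pos"])
```

```text
[[   1.     -0.     -0.      0.5 ]
 [   0.      0.96    0.29  -73.54]
 [   0.     -0.29    0.96 -127.62]
 [   0.      0.      0.      1.  ]]
[505.02094804 -61.74087152 241.52044552]
```

Call:
step_arm(
  rows=[
    [0.007,0.005,-0.02,0],
    [0.007,0.004,-0.02,0],
    [0,0,-0.02,0],
    [0,0,-0.02,0],
    [0,0,-0.02,0],
    [0,0,-0.01,0],
    [0,0,0,0],
    [0,0,0,0],
    [0,0,0,0],
    [0,0,0,0],
  ],
)

```text
t: 10.37
eef_pos: [519.4, -53.6, 132.3]
ee_rot: [0.71, -0.704, 0.001, -0.001]
wrist_force: [-0.2, 0.3, 0.4]
opening: 85.4
```

Call:
step_arm(
  rows=[
    [0,0.003,-0.02,0],
    [0,0,-0.02,0],
    [0,0,-0.02,0],
    [0,0,-0.02,0],
    [0,0,-0.015,0],
    [0,0,-0.01,0],
    [0,0,-0.006,0],
    [0,0,0,0],
    [0,0,0,0],
    [0,0,0,0],
  ],
)

```text
t: 11.2
eef_pos: [519.4, -50.7, 20.9]
ee_rot: [0.71, -0.704, 0.001, -0.0]
wrist_force: [0.2, -0.9, 0.1]
opening: 85.5
```

Call:
step_arm(
  rows=[
    [0,0,0,0],
    [0,0,0,0],
    [0,0,0,0],
    [0,0,0,0],
    [0,0,0,0],
    [0,0,0,0],
    [0,0,0,0],
    [0,0,0,0],
    [0,0,0,0],
    [0,0,0,0],
  ],
  jaw=0.02,
)

```text
t: 12.03
eef_pos: [519.1, -50.6, 20.4]
ee_rot: [0.71, -0.704, 0.0, -0.0]
wrist_force: [-1.1, -0.8, 7.2]
opening: 31.0
```

Call:
step_arm(
  rows=[
    [0,0,0.005,0],
    [0,0,0.01,0],
    [0,0,0.015,0],
    [0,0,0.02,0],
    [0,0,0.03,0],
    [0,0,0.03,0],
    [0,0,0.03,0],
    [0,0,0.03,0],
    [0,0,0.03,0],
    [0,0,0.03,0],
  ],
)

```text
t: 12.87
eef_pos: [518.2, -50.4, 252.4]
ee_rot: [0.71, -0.704, 0.0, -0.0]
wrist_force: [0.0, -0.2, -0.2]
opening: 31.1
```

Run:
```python
from h import *
s=state();c=camera("wrist");print(s["eef_pos"],s["opening"],s["wrist_force"])
cv2.imwrite("pics/w5.png",c["color"])
```

```text
[518.22442182 -50.39356924 252.41005861] 31.058146712142516 [ 0.01576704 -0.18188625 -0.18064163]
```

View pics/w5.png

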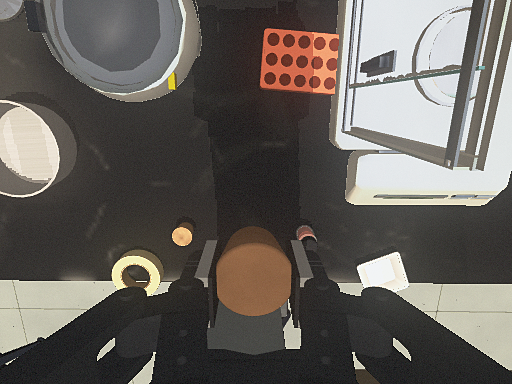

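Call:
step_arm(
  rows=[
    [0.001,0.02,0.02,0],
    [0.001,0.03,0.02,0],
    [0.001,0.04,0.02,0],
    [0.001,0.04,0.01,0],
    [0.001,0.04,0,0],
    [0.001,0.04,0,0],
    [0.001,0.04,0,0],
    [0.001,0.03,0,0],
    [0.001,0.01,0,0],
    [0,0,0,0],
  ],
)

```text
t: 13.75
eef_pos: [526.7, 239.6, 318.9]
ee_rot: [0.711, -0.703, -0.001, -0.0]
wrist_force: [-0.7, 0.2, 0.1]
opening: 30.9
```

Run:
```python
from h import *
s=state();c=camera("wrist");print(s["eef_pos"],s["opening"],s["wrist_force"])
cv2.imwrite("pics/w6.png",c["color"])
c=camera("scene");cv2.imwrite("pics/s6.png",c["color"])
```

```text
[526.70480249 239.63576312 318.88430122] 30.917216053351115 [-0.7278571   0.21352744  0.06663099]
```

View pics/w6.png

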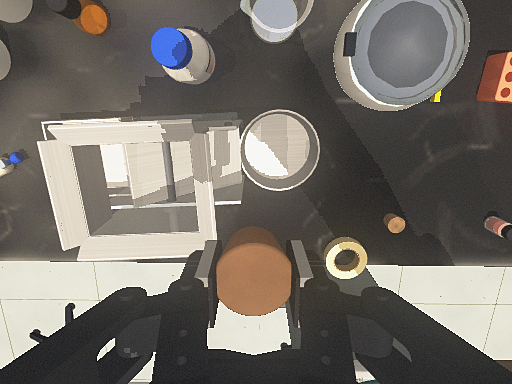

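View pics/s6.png

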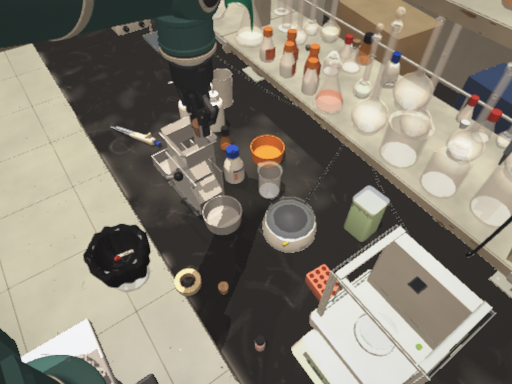

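Run:
```python
from h import *
c=camera("scene");P=cloud(c)
m=(P[...,1]>220)&(P[...,1]<345)&(P[...,0]>430)&(P[...,0]<472)&(P[...,2]>175)&(P[...,2]<250)
q=P[m];print(len(q),q.min(0),q.max(0),q.mean(0))
```

```text
77 [448.44751378 235.59481688 175.74010863] [468.610938   273.83454176 208.42287752] [457.77605303 243.57487154 201.29490217]
```

Call:
step_arm(
  rows=[
    [0.001,0.02,0,0],
    [0.001,0.03,0,0],
    [0.001,0.025,0,0],
    [0.001,0.015,0,0],
    [0,0,0,0],
    [0,0,0,0],
    [0,0,-0.02,0],
    [0,0,-0.02,0],
    [0,0,-0.02,0],
    [0,0,0,0],
  ],
)

```text
t: 14.73
eef_pos: [531.4, 323.5, 255.3]
ee_rot: [0.709, -0.705, -0.0, 0.002]
wrist_force: [-0.5, -0.0, -0.7]
opening: 31.3
```

Call:
step_arm(
  rows=[
    [0,0,-0.01,0],
    [0,0,-0.01,0],
    [0,0,0,0],
    [0,0,0,0],
    [0,0,0,0],
    [0,0,0,0],
    [0,0,0,0],
    [0,0,0,0],
    [0,0,0,0],
    [0,0,0,0],
  ],
)

```text
t: 15.57
eef_pos: [531.7, 326.7, 238.7]
ee_rot: [0.71, -0.704, -0.0, -0.0]
wrist_force: [0.7, -0.7, -0.3]
opening: 31.2
```

Run:
```python
from h import *
s=state();c=camera("wrist");print(s["eef_pos"],s["opening"],s["wrist_force"])
cv2.imwrite("pics/w7.png",c["color"])
c=camera("scene");cv2.imwrite("pics/s7.png",cv2.resize(c["color"][90:290,100:300],None,fx=3,fy=3,interpolation=cv2.INTER_CUBIC))
```

```text
[531.70098069 326.68593843 238.71259587] 31.19352544472988 [ 0.74396521 -0.69187028 -0.25849392]
```

View pics/w7.png

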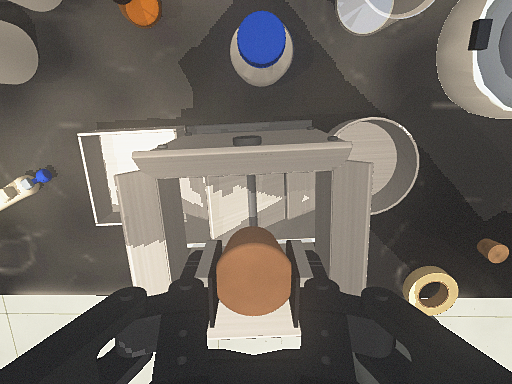

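View pics/s7.png

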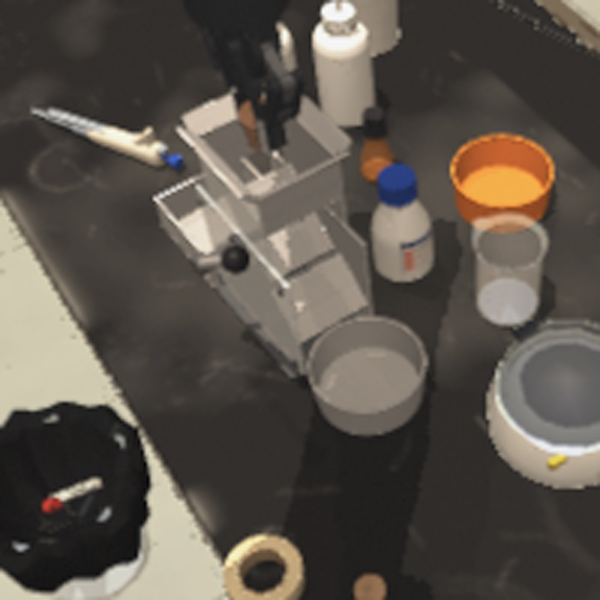

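Call:
step_arm(
  rows=[
    [0,0,0,0],
    [0,0,0,0],
    [0,0,0,0],
    [0,0,0,0],
    [0,0,0,0],
    [0,0,0.01,0],
    [0,0,0.02,0],
    [0,0,0.03,0],
    [0,0,0.03,0],
    [0,0,0.02,0],
  ],
  jaw=0.058,
)

```text
t: 16.5
eef_pos: [531.8, 327.1, 352.4]
ee_rot: [0.71, -0.704, 0.0, -0.001]
wrist_force: [0.1, 0.5, 0.1]
opening: 57.8
```

Run:
```python
from h import *
s=state();print(s["eef_pos"],s["opening"],s["wrist_force"])
c=camera("wrist")
cv2.imwrite("pics/w8.png",c["color"])
c=camera("scene");cv2.imwrite("pics/s8.png",cv2.resize(c["color"][90:290,100:300],None,fx=3,fy=3,interpolation=cv2.INTER_CUBIC))
for r in spot_in("bung_center",c): print(r,pt(c,*r["xy"]))
```

```text
[531.76955061 327.10081807 352.37197455] 57.79007698943275 [0.12222585 0.47942405 0.13305126]
{'xy': [228.3, 218.9], 'confidence': 0.62} [543.79279527 182.29981416  33.43492111]
```

View pics/s8.png

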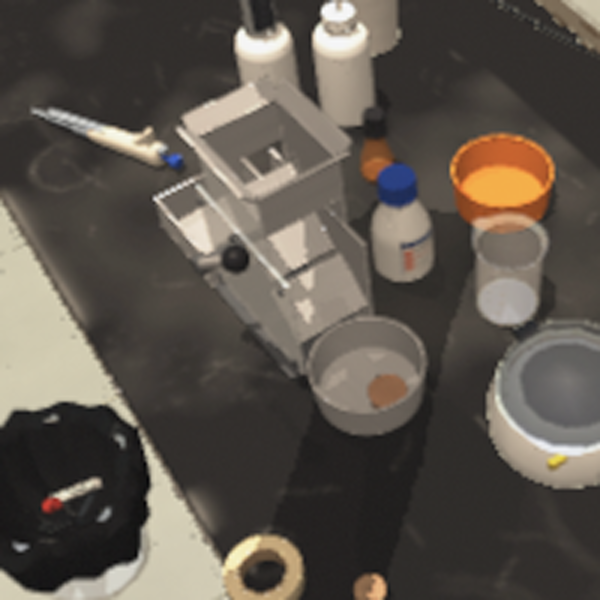

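View pics/w8.png

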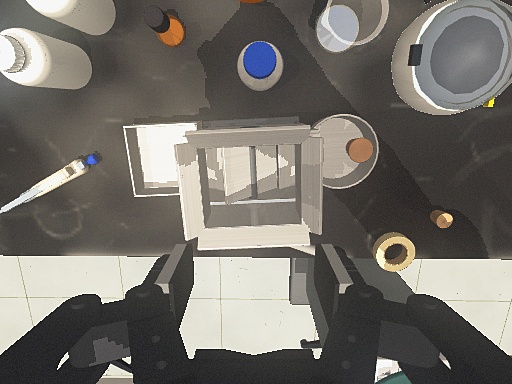

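The bung lies in the round tub (scene crop (388,391), wrist px (360,150)). The lever ball is still over on the tub side, at crop (235,258). I'll let things settle for one idle call, check again, then hand in.

Call:
step_arm(
  rows=[
    [0,0,0,0],
    [0,0,0,0],
    [0,0,0,0],
    [0,0,0,0],
    [0,0,0,0],
    [0,0,0,0],
    [0,0,0,0],
    [0,0,0,0],
    [0,0,0,0],
    [0,0,0,0],
  ],
)

```text
t: 17.48
eef_pos: [531.7, 326.7, 348.6]
ee_rot: [0.71, -0.704, -0.0, -0.0]
wrist_force: [0.5, 0.5, -0.4]
opening: 58.0
```

Run:
```python
from h import *
c=camera("scene");P=cloud(c)
for r in spot_in("bung_center",c): print(r,pt(c,*r["xy"]))
m=(P[...,1]>220)&(P[...,1]<345)&(P[...,0]>430)&(P[...,0]<472)&(P[...,2]>175)&(P[...,2]<250)
print(P[m].mean(0),state()["wrist_force"]); print(close_job())
```

```text
{'xy': [226.7, 216.9], 'confidence': 0.67} [543.42254399 189.41084885  34.48647424]
[457.73247269 243.67560411 201.37268675] [ 1.00482311 -1.00290765 -0.27772835]
the job is handed in; nothing more can be done
None
```

The big bung is lying in the round steel tub and the lever is fully over on that side; I handed the job in at about 17.5 s.

- **Lever:** I pushed it to the −y side, where the round tub stands, until it met its stop at about 13 N. I then backed off. Three later looks put the ball in the same place, at y of about 245 mm where the stop is expected at about 250 mm.
- **Bung:** I gripped it, dropped it through the middle of the throat, and lifted the empty gripper clear.
- **Last checks:** Two scene pictures about a second apart show the bung inside the tub. The network's position for it differed by about 7 mm between them (y 182, then 189 mm), so it may still have been settling, or the reading may be a little off. The wrist force was about 1 N, with the robot touching nothing.
- **Failed check:** One check of the lever found nothing because the arm blocked the scene camera. I repeated it successfully before dropping the bung.

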